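# Fish out the stationery tray and sort it

### The job

The stationery tray has slid too far back under the dark wooden display shelf: take the hooked rod from the cork mat, reach it in under the shelf, catch the tray's pull loop with the hook and draw the tray all the way out. Then put every felt marker into the long slatted basket and every hand stamp into the square plain-sided box. Finish by laying the rod flat back on the cork mat, hook turned down as you found it, and pushing the empty tray back until its front panel is about level with the shelf's edge; do not disturb the other things on the table.

Things in the scene. Friction and masses are not known exactly. Their poses are not given: they have to be found in the camera images.
- riser: low dark wooden display shelf standing on the table on two side boards: 300 deep (its x) by 336 wide (its y), top 12 mm thick with its underside 100 and upper side 112 mm above the table; side boards 16 mm thick leave 304 mm between them. Origin at the centre of its footprint at table height. Its front edge (the ledge) is at its x = -150 mm; its x axis points from the front in under the shelf. A small doll and a jar stand on top, up to 63 mm tall, at the middle or back
- tray (a joint): how far the plywood tray is drawn out from under the shelf, along the shelf's -x: near 0 as found, 0.230 m at its outer stop; 0.075 means the front panel is level with the shelf's edge. It runs straight between guides with about 2 N of friction and stays where it is left. The tray is 177 long by 288 wide outside, walls 6 mm, side and back walls up to 36 mm above the table, front panel up to 51 mm. When fully out, the back 15 mm or so of the tray stay under the shelf
- tray_loop (a point): centre of the opening of the steel pull loop in the middle of the tray's front panel. The loop lies flat (level), 34 mm above the table; bar 8 mm thick, opening 52 mm wide by 34 mm front to back; its outer end lies 24 mm in front of this point and the front panel 18 mm behind it. As found this point is about 57 mm in behind the shelf's front edge, midway across the shelf, hidden from above
- tray_floor (a point): centre of the tray's inner floor (165 by 276 mm), 11 mm above the table
- rod: hooked rod: wooden block handle 100 long (x) by 46 wide (y) by 40 mm high, origin at the centre of the handle's underside, from whose +x end a steel rod 8 mm thick runs along +x, its axis 32 mm above the underside, to x = 170 mm, where it bends straight down as the hook, whose end is 3 mm above the level of the underside. It balances about 17 mm ahead of the origin, rests on its flat underside, 0.1 to 0.17 kg
- rod_tip (a point): on the hook's axis, 4 mm above its lower end: 170 mm ahead of and 7 mm above the rod's origin
- mat: flat cork mat, fixed, 280 (x) by 100 (y) by 3 mm; origin at the centre of its underside. The rod starts on it, roughly along its x, hook to +x
- basket: long slatted wooden basket, loose, 0.5 kg: 120 (x) by 175 (y) by 55 mm high outside, walls and floor about 5 mm; origin at the centre of its underside. For the markers
- box: square plain-sided wooden box, open, loose, 0.5 kg: 135 by 135 by 45 mm high outside, walls and floor about 4 mm; origin at the centre of its underside. For the stamps
- marker1: fat felt marker, grey with a black cap: 130 mm long, 20 mm square section, so it does not roll; origin at its centre, x along its length. It starts lying in the tray along the tray's sliding direction, or is absent (None from the start)
- marker2: fat felt marker, grey with a black cap: 130 mm long, 20 mm square section, so it does not roll; origin at its centre, x along its length. It starts lying in the tray along the tray's sliding direction, or is absent (None from the start)
- marker3: fat felt marker, grey with a black cap: 130 mm long, 20 mm square section, so it does not roll; origin at its centre, x along its length. It starts lying in the tray along the tray's sliding direction, or is absent (None from the start)
- stamp1: wooden hand stamp: block 40 (x) by 26 (y) by 18 mm high with an upright round knob handle 22 mm thick at its widest, 63 mm high in all; origin at the centre of its underside, z up its handle. It starts standing in the tray, or is absent (None from the start)
- stamp2: wooden hand stamp: block 40 (x) by 26 (y) by 18 mm high with an upright round knob handle 22 mm thick at its widest, 63 mm high in all; origin at the centre of its underside, z up its handle. It starts standing in the tray, or is absent (None from the start)
- mug: bystander: white mug 85 mm high, origin at the centre of its underside
- teacan: bystander: tea can 95 mm high, 72 mm across, origin at the centre of its underside
- doll: bystander on the shelf: small turned wooden doll 63 mm high
- jar: bystander on the shelf: small jar 55 mm high
- glasses_case: bystander: black spectacles case 155 by 55 by 34 mm
- phone: bystander: phone lying flat, 75 by 150 by 10 mm
Mind the look-alikes: they are no part of the job. What is shaped like the basket but turquoise is not meant. Leave any orange look-alike of the box alone.

How it is judged (in metres and radians):
On the way, in this order (a step that is already met when the one before it is completed fails the run):
1. the tray is drawn out (190 mm or more of its 230 mm) with the rod's hook in its pull loop (value of joint tray above 0.19 m and distance between rod_tip and tray_loop below 0.04 m), for 0.1 s.
2. every marker present lies in the slatted basket and every stamp present in the square box, released (x of marker1 in the frame of basket between -0.055 and 0.055 m and y of marker1 in the frame of basket between -0.0825 and 0.0825 m and z of marker1 in the frame of basket between 0 and 0.055 m and x of marker2 in the frame of basket between -0.055 and 0.055 m and y of marker2 in the frame of basket between -0.0825 and 0.0825 m and z of marker2 in the frame of basket between 0 and 0.055 m and x of marker3 in the frame of basket between -0.055 and 0.055 m and y of marker3 in the frame of basket between -0.0825 and 0.0825 m and z of marker3 in the frame of basket between 0 and 0.055 m and x of stamp1 in the frame of box between -0.064 and 0.064 m and y of stamp1 in the frame of box between -0.064 and 0.064 m and z of stamp1 in the frame of box between 0 and 0.045 m and x of stamp2 in the frame of box between -0.064 and 0.064 m and y of stamp2 in the frame of box between -0.064 and 0.064 m and z of stamp2 in the frame of box between 0 and 0.045 m and contact force between the fingers and marker1 below 0.1 N and contact force between the fingers and marker2 below 0.1 N and contact force between the fingers and marker3 below 0.1 N and contact force between the fingers and stamp1 below 0.1 N and contact force between the fingers and stamp2 below 0.1 N), for 0.2 s.
At the end, for the whole second after the job is handed in: All markers present are inside the basket and all stamps inside the box, below the rims, at rest; the rod lies flat, hook down, handle centre and hook on the mat; tray joint below 0.115 m (front panel at most 40 mm out from the shelf's edge) (all of step 2 and x of rod in the frame of mat between -0.14 and 0.14 m and y of rod in the frame of mat between -0.05 and 0.05 m and z of rod in the frame of mat between 0 and 0.02 m and x of rod_tip in the frame of mat between -0.145 and 0.145 m and y of rod_tip in the frame of mat between -0.055 and 0.055 m and z of rod_tip in the frame of mat between 0 and 0.03 m and angle between rod's own z axis and vertical below 0.2 rad and value of joint tray below 0.115 m and linear speed of each of rod, marker1, marker2, marker3, stamp1, stamp2 below 0.03 m/s); the robot touches nothing.
It fails at once if a bystander is moved more than 40 mm (distance of any of mug, teacan, doll, glasses_case, phone, jar from where it was at the start of the episode above 0.04 m).
Of marker1, marker2, marker3, stamp1, stamp2 only 3 to 5 are there at a start; the rules pass over those that are not, and their reading is None.
At some moment in a run one of rod, basket, box may be knocked a few centimetres aside while the robot is not near it.
Once in a run the grip may slacken for a moment while it holds something.
It also fails if it takes over 210 s, if anything falls off the work surface, if the arm or the gripper's body presses on something with over 40 N, if the wrist force passes 120 N, or if a joint passes its speed limit or range.

### The arm

A 6-joint arm with a two-finger parallel gripper is mounted at the origin on the work surface. World frame = base frame: x ahead of the robot, y to its left, z up, the work surface at z = 0. Lengths are in mm, angles in degrees, forces in N, time in s.
With the tool pointing down it reaches from about 225 to 725 mm from the base axis. Payload 3.1 kg.
Tool frame: the origin (TCP) lies midway between the tips of the shut fingers; the grasp point (between the pads) lies 19 mm behind it; z points along the fingers, y is the line along which they close (so a half turn about z gives the same grasp; the last joint's range is limited). The gripper opens to 85 mm and grips with 20 to 120 N. Pads are 22 mm wide; open, the fingers measure 114 mm over their backs; the gripper's body (76 mm by 85 mm) begins 54 mm behind the grasp point. The pads swing forward as they close: fully open they stand 13 mm farther back than shut.
Start: joints at [67.048, 2.75, 5.684, 92.934, 0, 82.678], TCP at [141.458, 505.576, 231.312] pointing down, gripper open.
Joint ranges: [-166.93, 166.93], [-56.73, 111.36], [-69.38, 81.34], [-121.58, 131.49], [-85.45, 84.26], [-180, 180]. Speed limits (degrees/s): [159.86, 159.86, 180, 180, 180, 180].

### API

Orientations are given as a 3x3 rotation matrix whose columns are the frame's x, y, z axes.
In Python, from workcell import arm gives the robot as it stands.
- The arm moves only by the shell command python3 -m handwheel 'ROWS' [OPENING] [FORCE]. ROWS is a JSON object of lists of equal length, an entry for each row: "translation": the shift along the world's x, y, z in cm, a list of three; "angular": the turn, a rotation vector about the world's x, y, z in rad, a list of three. In form: {"translation": [[tx, ty, tz], ...], "angular": [[ax, ay, az], ...]}. A call has 1 to 10 rows; each row is the pose to reach, as a shift and turn from the pose commanded when the call began; what a row does not reach only later rows make up. A row lasts 1/10 s, in which the tool goes at most 50 mm and 8.59 degrees, less where a joint would pass 70% of its speed; a pose out of reach is approached as far as the arm can. A call with a gripper value outside its range is refused whole. OPENING is the opening, from 0 (shut) to 1 (fully open), set as the call begins (- or left out, the last holds). The fingers move at their own pace and stop on an object; FORCE is the grip in N (left out, the last holds). Time passes only in rows, so rows that repeat a pose let the fingers close. It gives the time, the measured TCP pose, the force, the opening and the grip force at its end, in the units of the state.
- arm.get_obs(): the state, without advancing time (a new reading comes with each control period).
- arm.snapshot(name): name is "scene" or "top"; returns the picture (384x512x3 uint8, red, green, blue); there is no depth.
- arm.camera_model(name): a dict with "fx", "fy", "cx", "cy" (pixels), "origin" and "attitude" of the camera in the world. Camera axes: x right, y down, z forward; pixel columns grow to the right and rows downward; lengths in mm; the calibration is good to about 2 mm. A picture is of the moment at which its call begins. camera_model takes no time and is no camera call.
- arm.close_job(): hands the job in; it is judged then, once.
The state is a dict: "t": time; "qpos": joint angles; "joint_velocities": joint speeds; "tau": joint torques, N m; "position": TCP position; "tcp_rot": TCP orientation; "contact_force": force on the tool from outside, world axes, zero at the start; "wrist_torque": the same for the moment, N m; "width": opening from 0.0 (shut) to 1.0 (fully open); "finger_force": force on a finger pad.
Only numpy, scipy, OpenCV 4.12 (cv2) and the standard library are available. Lean on these libraries where they do the work, as an engineer would, in place of code of your own. Each camera call takes 0.05 s, during which the arm holds its last target. There are 200 camera calls.

## Working session

There is one attempt and no reset: what is moved stays moved. The work goes in short steps, Python scripts to look and compute and a shell command to move; the robot and the scene stay as the last step left them, time stands still between calls to the robot, and variables do not carry over. Pictures are saved under pics/ and viewed, at most 14 in all, crops included, and the job is handed in when it is done.

```bash
mkdir -p pics; ls; python3 - <<'E'
from workcell import arm
import cv2
for n in("scene","top"):
    im=arm.snapshot(n); cv2.imwrite(f"pics/{n}0.png",cv2.resize(im[:,:,::-1],(800,600),interpolation=cv2.INTER_CUBIC))
    print(n,arm.camera_model(n))
o=arm.get_obs();print(o)
E
```

```text
pics
scene {'fx': 420.4809888251148, 'fy': 420.4809888251148, 'cx': 261.9236782489799, 'cy': 189.15666565833743, 'origin': array([1005.13757498, -941.66481006, 1206.36414723]), 'attitude': array([[ 8.63541236e-01,  3.64120256e-01, -3.48873864e-01],
       [ 5.04278220e-01, -6.23675988e-01,  5.97270240e-01],
       [-1.06058960e-04, -6.91696972e-01, -7.22187848e-01]])}
top {'fx': 423.86154469688137, 'fy': 423.86154469688137, 'cx': 261.0390908522228, 'cy': 193.43563097350338, 'origin': array([ 235.08486216,  -35.26511473, 1346.97310431]), 'attitude': array([[-0.0049467 , -0.97662094,  0.21491176],
       [-0.99997431,  0.00371629, -0.00612888],
       [ 0.00518692, -0.21493656, -0.97661424]])}
{'t': 0.1, 'qpos': array([6.70469793e+01, 2.79010664e+00, 5.59897873e+00, 9.29313288e+01,
       1.94995039e-03, 8.26795214e+01]), 'joint_velocities': array([-0.08598714, -0.04786638,  0.2337601 , -0.01125305,  0.07011249,
       -0.02776683]), 'tau': array([ 2.55356317e-03, -3.39852905e+01,  3.20934427e+01,  1.58466306e-02,
       -6.79465938e-05, -8.41318524e-06]), 'position': array([141.2409943 , 505.07938875, 230.20685462]), 'tcp_rot': array([[-9.63009532e-01,  2.69465941e-01, -8.64823698e-04],
       [ 2.69467155e-01,  9.63007597e-01, -1.95478107e-03],
       [ 3.06084872e-04, -2.11551438e-03, -9.99997715e-01]]), 'contact_force': array([0.50193726, 0.08570678, 0.39867945]), 'wrist_torque': array([0.02773084, 0.02045774, 0.02311115]), 'finger_force': 0.0, 'width': 0.9982233598487195}
```

View pics/top0.png

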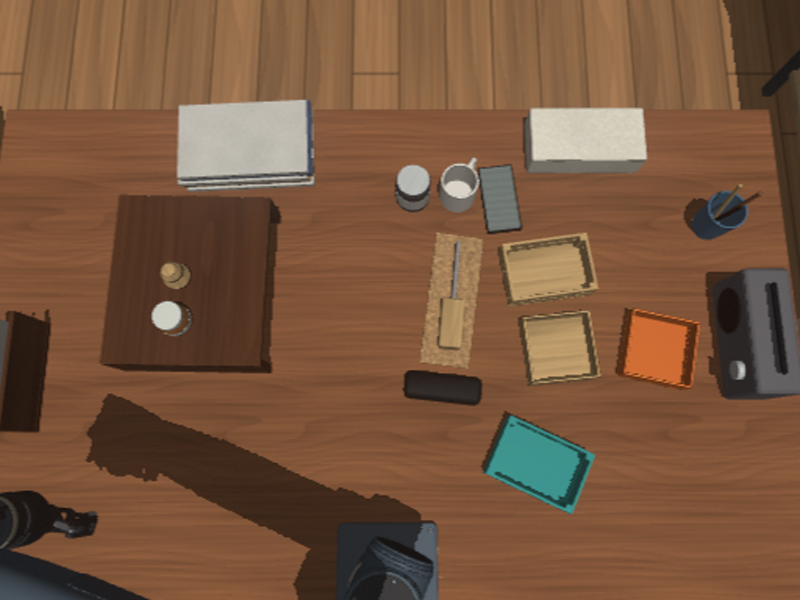

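View pics/scene0.png

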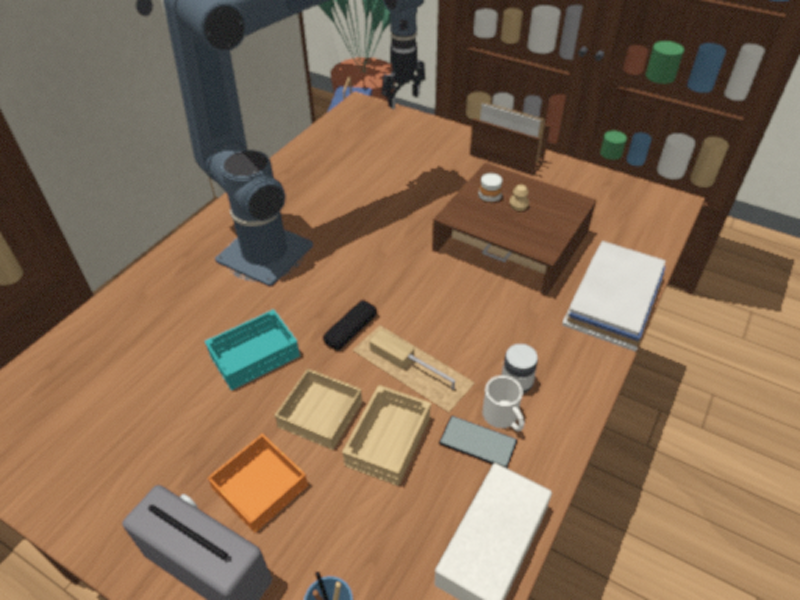

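The top view shows the following (800x600 pixels):
- **Rod:** on the cork mat, handle at (452,322), hook end at (457,243).
- **Shelf:** at left, with its front edge at column ~270 facing right.
- **Basket:** the slatted natural one at (548,268). Its look-alike is turquoise, at (540,462).
- **Box:** the plain natural one at (560,347). Its look-alike is orange, at (659,348).
- **Loop:** visible in the scene view at about (495,253).

I choose the two natural wood containers and will check them in a close crop.

```bash
cat >h.py <<'E'
import numpy as np,cv2
from workcell import arm
def px2w(cam,u,v,z):
    m=arm.camera_model(cam);R=np.array(m["attitude"]);o=np.array(m["origin"])
    d=R@np.array([(u-m["cx"])/m["fx"],(v-m["cy"])/m["fy"],1.]);return o+d*(z-o[2])/d[2]
def w2px(cam,p):
    m=arm.camera_model(cam);c=np.array(m["attitude"]).T@(np.array(p,float)-m["origin"])
    return np.array([m["fx"]*c[0]/c[2]+m["cx"],m["fy"]*c[1]/c[2]+m["cy"]])
def crop(cam,name,u0,v0,w,h,s):
    im=arm.snapshot(cam)[v0:v0+h,u0:u0+w,::-1]
    cv2.imwrite(f"pics/{name}.png",cv2.resize(im,None,fx=s,fy=s,interpolation=cv2.INTER_CUBIC))
def cp(cam,u0,v0,s,U,V,z): # crop pixel -> world
    return px2w(cam,(U+.5)/s-.5+u0,(V+.5)/s-.5+v0,z)
E
python3 - <<'E'
from h import *
crop("top","c1",255,140,145,120,5)
S=1.5625
for n,z,ps in [("shelf",112,[(121,196),(271,199),(267,365),(103,362)]),("mat",3,[(436,233),(482,238),(467,367),(421,361)]),("rodhandle",43,[(443,298),(463,299),(461,348),(439,347)]),
 ("hookend",35,[(458,242)]),("basket",55,[(500,243),(590,235),(597,290),(511,304)]),("box",45,[(521,315),(592,311),(599,377),(529,384)])]:
    q=np.array([cp("top",0,0,S,*p,z)[:2] for p in ps]);print(n,q.round(0).tolist(),q.mean(0).round(),np.linalg.norm(np.diff(q,axis=0),axis=1).round())
print("loop",cp("scene",0,0,S,495,253,34).round())
E
```

```text
shelf [[724.0, 523.0], [717.0, 227.0], [388.0, 221.0], [395.0, 528.0]] [556. 375.] [296. 329. 306.]
mat [[682.0, -104.0], [671.0, -201.0], [396.0, -163.0], [409.0, -69.0]] [ 539. -134.] [ 98. 277.  94.]
rodhandle [[531.0, -114.0], [529.0, -154.0], [429.0, -148.0], [431.0, -104.0]] [ 480. -130.] [ 40. 100.  44.]
hookend [[652.0, -147.0]] [ 652. -147.] []
basket [[643.0, -231.0], [659.0, -416.0], [544.0, -423.0], [516.0, -249.0]] [ 590. -330.] [186. 116. 176.]
box [[495.0, -270.0], [503.0, -413.0], [370.0, -418.0], [357.0, -280.0]] [ 431. -345.] [143. 133. 139.]
loop [554. 276.  34.]
```

View pics/c1.png

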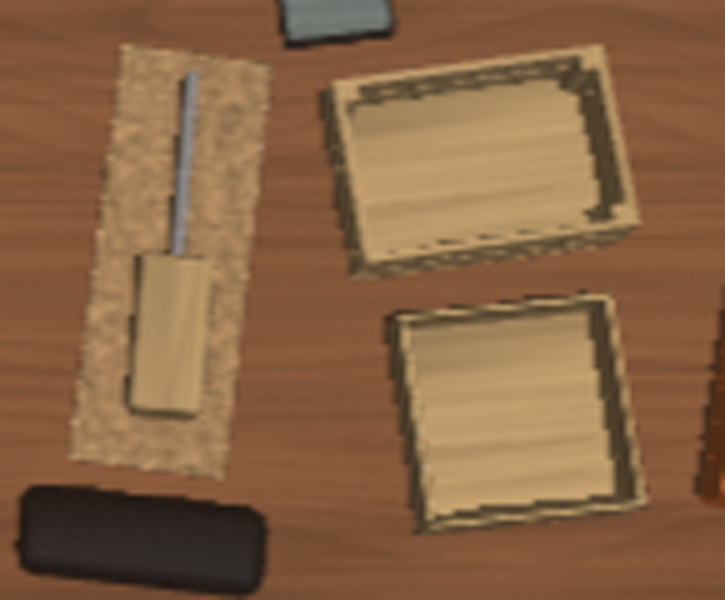

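```bash
python3 -m handwheel '{"translation":[[2,-3,0],[5,-8,0],[8,-14,0],[10,-19,0],[12,-23,-1],[14,-27,-2],[16,-30,-3],[17,-31.5,-3],[17.4,-31.8,-4],[17.4,-31.8,-4]],"angular":[[0,0,0],[0,0,0],[0,0,0.05],[0,0,0.1],[0,0,0.14],[0,0,0.185],[0,0,0.185],[0,0,0.185],[0,0,0.185],[0,0,0.185]]}' 1
python3 -m handwheel '{"translation":[[2,-3,0],[5,-8,0],[8,-14,0],[10,-19,0],[12,-23,-1],[14,-27,-2],[16,-30,-3],[17,-31.5,-3],[17.4,-31.8,-4],[17.4,-31.8,-4]],"angular":[[0,0,0],[0,0,0],[0,0,0],[0,0,0],[0,0,0],[0,0,0],[0,0,0],[0,0,0],[0,0,0],[0,0,0]]}'
python3 - <<'E'
from h import *
f=lambda ps,z:np.array([cp("top",255,140,5,*p,z)[:2] for p in ps])
h=f([(137,255),(208,257),(198,410),(129,405)],43);print("handle",h.round().tolist(),h.mean(0).round(1))
t=f([(192,73)],39);print("hook",t.round(1))
d=t[0]-h.mean(0);print(np.degrees(np.arctan2(d[1],d[0])),np.linalg.norm(d))
for n,ps,z in[("basket",[(337,83),(602,48),(637,220),(362,267)],55),("box",[(392,318),(608,295),(645,500),(423,527)],45)]:
    q=f(ps,z);e=q[1]-q[0]+q[2]-q[3];print(n,q.mean(0).round(),np.degrees(np.arctan2(e[1],e[0])).round(1),np.linalg.norm(e)/2)
# shelf edge
E
```

```text
t: 1.15
position: [314.9, 187.0, 189.6]
tcp_rot: [[-0.996, 0.09, -0.003], [0.09, 0.996, -0.0], [0.003, -0.001, -1.0]]
contact_force: [-0.2, 0.1, 0.2]
width: 1.001
finger_force: 0.0
t: 2.15
position: [489.0, -128.7, 149.2]
tcp_rot: [[-0.996, 0.086, -0.004], [0.086, 0.996, 0.003], [0.004, 0.002, -1.0]]
contact_force: [-0.9, 0.9, -0.1]
width: 0.999
finger_force: 0.0
handle [[531.0, -110.0], [529.0, -154.0], [432.0, -146.0], [435.0, -103.0]] [ 482.  -128.3]
hook [[ 652.2 -147.2]]
-6.348069154251832 171.2333681462028
basket [ 593. -330.] -81.4 174.29954836050993
box [ 432. -344.] -83.7 137.7740369277044
```

```bash
python3 -m handwheel '{"translation":[[0.1,0,-2],[0.2,0,-5],[0.4,-0.1,-8],[0.4,-0.1,-10.5],[0.4,-0.1,-12],[0.4,-0.1,-13],[0.4,-0.1,-13.6],[0.4,-0.1,-14],[0.4,-0.1,-14],[0.4,-0.1,-14]],"angular":[[0,0,0],[0,0,0],[0,0,-0.02],[0,0,-0.02],[0,0,-0.02],[0,0,-0.02],[0,0,-0.02],[0,0,-0.02],[0,0,-0.02],[0,0,-0.02]]}'
python3 -m handwheel '{"translation":[[0,0,0],[0,0,0],[0,0,0],[0,0,0],[0,0,0],[0,0,0],[0,0,0],[0,0,0]],"angular":[[0,0,0],[0,0,0],[0,0,0],[0,0,0],[0,0,0],[0,0,0],[0,0,0],[0,0,0]]}' 0 60
```

```text
t: 3.15
position: [494.2, -131.6, 12.2]
tcp_rot: [[-0.994, 0.107, 0.001], [0.107, 0.994, -0.001], [-0.002, -0.0, -1.0]]
contact_force: [-0.7, -0.6, 0.1]
width: 0.999
finger_force: 0.0
t: 3.95
position: [494.1, -131.7, 12.0]
tcp_rot: [[-0.994, 0.108, 0.001], [0.108, 0.994, -0.001], [-0.001, -0.0, -1.0]]
contact_force: [0.9, -0.6, 4.8]
width: 0.535
finger_force: 63.8
```

```bash
Z='[0,0,0]'; python3 -m handwheel '{"translation":[[0,0,1],[0,0,2.5],[0,0,4],[0,0,6],[0,0,8],[0,0,9],[0,0,10],[0,0,10],[0,0,10],[0,0,10]],"angular":[[0,0,0],[0,0,0],[0,0,0],[0,0,0.03],[0,0,0.08],[0,0,0.15],[0,0,0.24],[0,0,0.34],[0,0,0.45],[0,0,0.56]]}'
python3 -m handwheel '{"translation":[[0.3,1,0],[0.8,2,0],[1.3,4,0],[2,6,0],[3,8,0],[4,10,0],[5,12,0],[5.4,14,0],[5.4,15,0],[5.4,15.2,0]],"angular":[[0,0,0.12],[0,0,0.24],[0,0,0.36],[0,0,0.48],[0,0,0.6],[0,0,0.72],[0,0,0.84],[0,0,0.95],[0,0,1.05],[0,0,1.096]]}'
python3 -m handwheel '{"translation":[[0,0,-1],[0,0,-2],[0,0,-3.5],[0,0,-4.8],[0,0,-5.3],[0,0,-5.5],[0,0,-5.5],[0,0,-5.5],[0,0,-5.5]],"angular":[[0,0,0],[0,0,0],[0,0,0],[0,0,0],[0,0,0],[0,0,0],[0,0,0],[0,0,0],[0,0,0]]}'
python3 - <<'E'
from h import *
im=arm.snapshot("top")[100:250,50:250,::-1];im2=arm.snapshot("scene")[90:240,220:420,::-1]
cv2.imwrite("pics/e1.png",np.vstack([cv2.resize(i,(800,600),interpolation=2)[::2,::2] if 0 else cv2.resize(i,(400,300),interpolation=2) for i in(im,im2)]))
E
```

```text
t: 4.95
position: [492.5, -131.0, 110.7]
tcp_rot: [[-0.897, -0.441, -0.002], [-0.441, 0.897, 0.001], [0.002, 0.002, -1.0]]
contact_force: [0.6, -0.8, -1.2]
width: 0.525
finger_force: 63.2
t: 5.95
position: [546.3, 22.2, 110.3]
tcp_rot: [[-0.018, -1.0, -0.003], [-1.0, 0.018, 0.001], [-0.001, 0.003, -1.0]]
contact_force: [0.0, 0.4, 0.3]
width: 0.531
finger_force: 63.1
t: 6.85
position: [548.2, 20.5, 57.2]
tcp_rot: [[-0.023, -1.0, 0.002], [-1.0, 0.023, -0.0], [0.0, -0.002, -1.0]]
contact_force: [-0.7, -0.1, -1.3]
width: 0.533
finger_force: 41.5
```

View pics/e1.png

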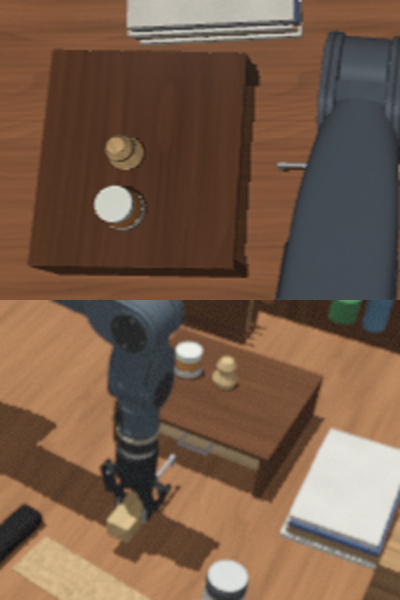

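The hook end shows at (280,165) in the upper half, heading at the loop. The grip force dipped to 41 N, so I will check that the rod has not slipped.

```bash
python3 -m handwheel '{"translation":[[0,0,0],[0,0,0],[0,0,0]],"angular":[[0,0,0],[0,0,0],[0,0,0]]}' - 80
python3 - <<'E'
from h import *
im=arm.snapshot("scene")[150:230,255:335,::-1];im2=arm.snapshot("top")[160:210,175:245,::-1]
cv2.imwrite("pics/e2.png",np.hstack([cv2.resize(im,(480,480),interpolation=2),cv2.copyMakeBorder(cv2.resize(im2,(315,225),interpolation=2),0,255,0,0,0)]))
for n,x,z in[("tip",157,64),("bend top",157,84),("rodstart",37,80)]:
    for c in("scene","top"):print(n,c,w2px(c,[548.2+.023*x,20.5+x,z-1]).round(1))
E
```

```text
t: 7.25
position: [547.5, 20.6, 56.4]
tcp_rot: [[-0.023, -1.0, 0.0], [-1.0, 0.023, -0.0], [0.0, -0.0, -1.0]]
contact_force: [-0.3, -0.2, -1.1]
width: 0.524
finger_force: 84.3
tip scene [306.  170.8]
tip top [190.1 183. ]
bend top scene [306.3 167.1]
bend top top [189.1 181.4]
rodstart scene [291.4 186.6]
rodstart top [228.3 182.5]
```

View pics/e2.png

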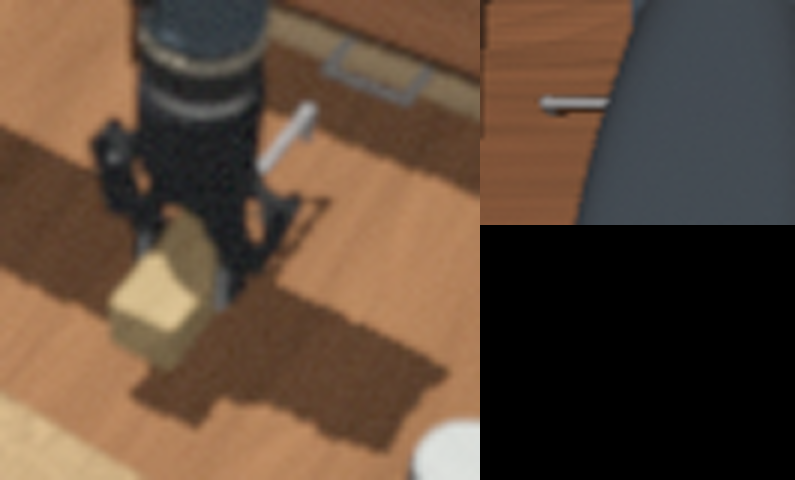

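The hook is where I predicted: bend at (306,167) in the scene view. Next I compute the loop bar's position.

```bash
python3 - <<'E'
from h import *
for p in[(325,72),(412,98),(428,72)]:print(px2w("scene",(p[0]+.5)/6-.5+255,(p[1]+.5)/6-.5+150,36).round(1))
E
```

```text
[526.9 258.9  36. ]
[589.2 265.2  36. ]
[587.8 294.5  36. ]
```

```bash
python3 -m handwheel '{"translation":[[0.1,0.5,0],[0.2,1.5,0],[0.3,3,0],[0.4,4.7,0],[0.5,6.4,0],[0.5,8,0],[0.5,9.2,0],[0.5,10,0],[0.5,10.4,0],[0.5,10.4,0]],"angular":[[0,0,0],[0,0,0],[0,0,0],[0,0,0],[0,0,0],[0,0,0],[0,0,0],[0,0,0],[0,0,0],[0,0,0]]}'
python3 -m handwheel '{"translation":[[0,0,0],[0,0,-0.3],[0,0,-0.7],[0,0,-1.2],[0,0,-1.7],[0,0,-2.2],[0,0,-2.6],[0,0,-2.7],[0,0,-2.7]],"angular":[[0,0,0],[0,0,0],[0,0,0],[0,0,0],[0,0,0],[0,0,0],[0,0,0],[0,0,0],[0,0,0]]}'
```

```text
t: 8.35
position: [552.4, 125.0, 56.3]
tcp_rot: [[-0.022, -1.0, -0.0], [-1.0, 0.022, -0.0], [0.0, 0.0, -1.0]]
contact_force: [1.1, 0.1, -0.8]
width: 0.517
finger_force: 84.3
t: 9.25
position: [552.2, 124.6, 29.0]
tcp_rot: [[-0.023, -1.0, -0.001], [-1.0, 0.023, -0.0], [0.0, 0.001, -1.0]]
contact_force: [-1.0, 0.6, -0.9]
width: 0.522
finger_force: 84.3
```

```bash
python3 -m handwheel '{"translation":[[0,-0.4,0],[0,-0.9,0],[0,-1.5,0],[0,-2.2,0],[-0.1,-3.2,0],[-0.1,-4.4,0],[-0.1,-5.6,0],[-0.2,-6.8,0],[-0.2,-8,0],[-0.2,-9.2,0]],"angular":[[0,0,0],[0,0,0],[0,0,0],[0,0,0],[0,0,0],[0,0,0],[0,0,0],[0,0,0],[0,0,0],[0,0,0]]}'
python3 -m handwheel '{"translation":[[0,-1.2,0],[-0.1,-2.4,0],[-0.1,-3.6,0],[-0.1,-4.8,0],[-0.1,-6,0],[-0.2,-7.2,0],[-0.2,-8.4,0],[-0.2,-9.6,0],[-0.2,-10.4,0],[-0.2,-11,0]],"angular":[[0,0,0],[0,0,0],[0,0,0],[0,0,0],[0,0,0],[0,0,0],[0,0,0],[0,0,0],[0,0,0],[0,0,0]]}'
python3 -m handwheel '{"translation":[[0,-0.6,0],[0,-1.2,0],[0,-1.8,0],[0,-2.4,0],[-0.1,-2.8,0],[-0.1,-3.2,0],[-0.1,-3.3,0],[-0.1,-3.3,0]],"angular":[[0,0,0],[0,0,0],[0,0,0],[0,0,0],[0,0,0],[0,0,0],[0,0,0],[0,0,0]]}'
python3 - <<'E'
from h import *
crop("top","t1",90,90,250,187,3.2)
E
```

```text
t: 10.25
position: [550.2, 31.5, 29.4]
tcp_rot: [[-0.023, -1.0, -0.0], [-1.0, 0.023, 0.0], [-0.0, 0.0, -1.0]]
contact_force: [-0.6, 2.6, -1.3]
width: 0.526
finger_force: 84.7
t: 11.25
position: [548.1, -78.5, 28.9]
tcp_rot: [[-0.023, -1.0, -0.001], [-1.0, 0.023, -0.001], [0.001, 0.001, -1.0]]
contact_force: [1.9, 2.1, -2.0]
width: 0.524
finger_force: 84.6
t: 12.05
position: [547.5, -110.6, 29.4]
tcp_rot: [[-0.023, -1.0, 0.0], [-1.0, 0.023, -0.0], [0.0, -0.0, -1.0]]
contact_force: [0.1, 0.7, -1.8]
width: 0.524
finger_force: 84.6
```

View pics/t1.png

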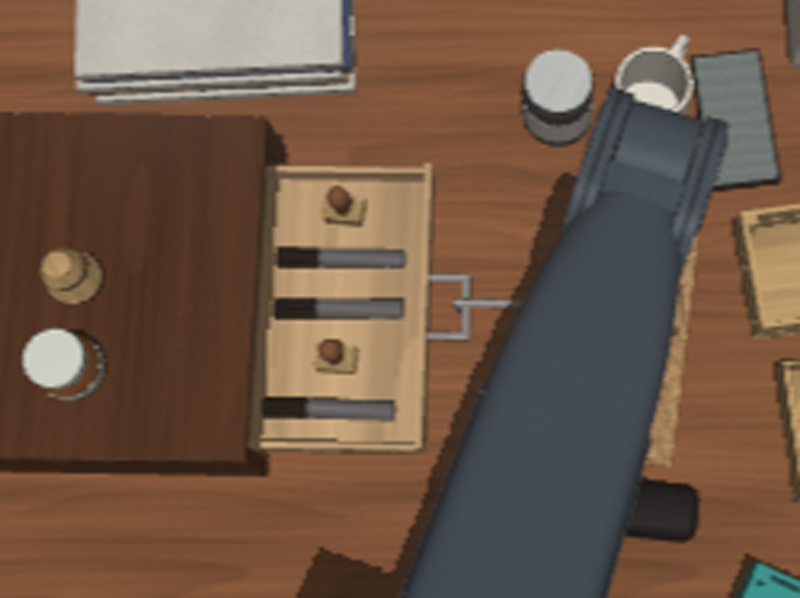

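All five items are in view: stamps at (340,203) and (332,352), markers on rows 258, 308 and 408. The hook is in the loop and the tray is out. I will lift the hook out and lay the rod back on the mat.

```bash
python3 -m handwheel '{"translation":[[0,0.5,0],[0,0.6,0.7],[0,0.6,2],[0,0.6,4],[0,0.6,6],[0,0,8],[-0.5,-0.3,9],[-1,-0.6,10],[-1.5,-0.9,10],[-2,-1.2,10]],"angular":[[0,0,0],[0,0,0],[0,0,0],[0,0,0],[0,0,0],[0,0,0],[0,0,-0.08],[0,0,-0.18],[0,0,-0.29],[0,0,-0.4]]}'
python3 -m handwheel '{"translation":[[-0.5,0,0],[-1,-0.1,0],[-1.5,-0.2,0],[-2,-0.4,0],[-2.5,-0.6,0],[-3,-0.8,0],[-3.3,-0.9,0],[-3.3,-0.9,0],[-3.3,-0.9,0],[-3.3,-0.9,0]],"angular":[[0,0,-0.13],[0,0,-0.26],[0,0,-0.39],[0,0,-0.52],[0,0,-0.65],[0,0,-0.78],[0,0,-0.91],[0,0,-1.04],[0,0,-1.16],[0,0,-1.256]]}'
python3 -m handwheel '{"translation":[[0,0,-1],[0,0,-3],[0,0,-5],[0,0,-7],[0,0,-9],[0,0,-10],[0,0,-10.4],[0,0,-10.4]],"angular":[[0,0,0],[0,0,0],[0,0,0],[0,0,0],[0,0,0],[0,0,0],[0,0,0],[0,0,0]]}'
python3 - <<'E'
from h import *
print(np.degrees(np.arctan2(*arm.get_obs()["tcp_rot"][:2,1][::-1])))
f=lambda U,V,z:cp("top",90,90,3.2,U,V,z).round(1)
for n,p,z in[("s1knob",(338,194),68),("s1blk",(346,210),29),("s2knob",(330,346),68),("s2blk",(338,359),29),("m1a",(276,258),31),("m1b",(405,260),31),("m2a",(275,307),31),("m2b",(404,309),31),("m3a",(263,408),31),("m3b",(395,411),31),("loopout",(469,307),38),("panel",(431,165),51),("panel2",(424,450),51),("teacan",(558,80),95)]:print(n,f(*p,z))
E
```

```text
t: 13.1
position: [528.3, -123.1, 131.9]
tcp_rot: [[-0.414, -0.91, 0.003], [-0.91, 0.414, -0.002], [0.0, -0.004, -1.0]]
contact_force: [0.6, 0.5, -1.3]
width: 0.523
finger_force: 84.7
t: 14.1
position: [495.0, -131.9, 131.1]
tcp_rot: [[-0.994, 0.112, 0.002], [0.112, 0.994, -0.001], [-0.002, -0.001, -1.0]]
contact_force: [-0.1, -0.1, -1.0]
width: 0.526
finger_force: 84.9
t: 14.9
position: [494.3, -131.4, 25.2]
tcp_rot: [[-0.994, 0.107, -0.0], [0.107, 0.994, 0.0], [0.0, -0.0, -1.0]]
contact_force: [0.2, -1.0, -1.2]
width: 0.526
finger_force: 84.8
83.86391052956803
s1knob [656.9 163.7  68. ]
s1blk [652.7 161.1  29. ]
s2knob [503.6 167.   68. ]
s2blk [498.6 164.9  29. ]
m1a [601.9 229.7  31. ]
m1b [599.4 100.2  31. ]
m2a [551.3 228.8  31. ]
m2b [548.8 100.3  31. ]
m3a [449.6 236.7  31. ]
m3b [446.  107.3  31. ]
loopout [548.9  35.2  38. ]
panel [692.7  73.8  51. ]
panel2 [404.9  76.6  51. ]
teacan [764.9 -53.8  95. ]
```

```bash
python3 -m handwheel '{"translation":[[0,0,-0.4],[0,0,-0.8],[0,0,-1.1],[0,0,-1.3],[0,0,-1.3],[0,0,-1.3]],"angular":[[0,0,0],[0,0,0],[0,0,0],[0,0,0],[0,0,0],[0,0,0]]}'
python3 -m handwheel '{"translation":[[0,0,0],[0,0,0],[0,0,0],[0,0,0],[0,0,0],[0,0,0],[0,0,3],[0,0,7],[0,0,11],[0,0,14]],"angular":[[0,0,0],[0,0,0],[0,0,0],[0,0,0],[0,0,0],[0,0,0],[0,0,0],[0,0,0],[0,0,0],[0,0,0]]}' 1
```

```text
t: 15.5
position: [494.5, -131.4, 12.3]
tcp_rot: [[-0.994, 0.108, 0.0], [0.108, 0.994, -0.0], [-0.0, 0.0, -1.0]]
contact_force: [-0.1, -0.7, -1.2]
width: 0.527
finger_force: 85.0
t: 16.5
position: [495.1, -131.7, 155.1]
tcp_rot: [[-0.994, 0.108, 0.003], [0.108, 0.994, -0.001], [-0.003, -0.001, -1.0]]
contact_force: [0.6, -0.7, 1.1]
width: 1.004
finger_force: 0.0
```

```bash
python3 -m handwheel '{"translation":[[0.5,1.5,0],[1.5,4,0],[3,8,0],[4.5,12,0],[6,16,0],[7.5,20,0],[9,24,0],[10,27,0],[10.5,28.7,0],[10.5,28.7,0]],"angular":[[0,0,-0.14],[0,0,-0.28],[0,0,-0.42],[0,0,-0.56],[0,0,-0.7],[0,0,-0.84],[0,0,-0.98],[0,0,-1.12],[0,0,-1.26],[0,0,-1.4]]}' 0.47 40
python3 -m handwheel '{"translation":[[0,0,-1],[0,0,-3],[0,0,-5],[0,0,-7],[0,0,-8],[0,0,-8.5],[0,0,-8.5]],"angular":[[0,0,-0.087],[0,0,-0.087],[0,0,-0.087],[0,0,-0.087],[0,0,-0.087],[0,0,-0.087],[0,0,-0.087]]}'
python3 - <<'E'
from h import *
a=arm.snapshot("scene")[60:240,220:400,::-1]
b=arm.snapshot("top")[120:270,80:260,::-1]
cv2.imwrite("pics/g1.png",np.hstack([cv2.resize(a,(400,400),interpolation=2),cv2.resize(b,(400,333),interpolation=2).__class__(cv2.copyMakeBorder(cv2.resize(b,(400,333),interpolation=2),0,67,0,0,0).shape,np.uint8) if 0 else cv2.copyMakeBorder(cv2.resize(b,(400,333),interpolation=2),0,67,0,0,0)]))
E
```

```text
t: 17.5
position: [599.7, 158.5, 151.7]
tcp_rot: [[-0.061, 0.998, -0.0], [0.998, 0.061, 0.001], [0.001, -0.0, -1.0]]
contact_force: [0.2, 0.5, -0.1]
width: 0.468
finger_force: 0.0
t: 18.2
position: [599.1, 155.5, 66.8]
tcp_rot: [[0.024, 1.0, -0.001], [1.0, -0.024, -0.0], [-0.0, -0.001, -1.0]]
contact_force: [-0.1, -0.1, 1.5]
width: 0.47
finger_force: 0.0
```

View pics/g1.png

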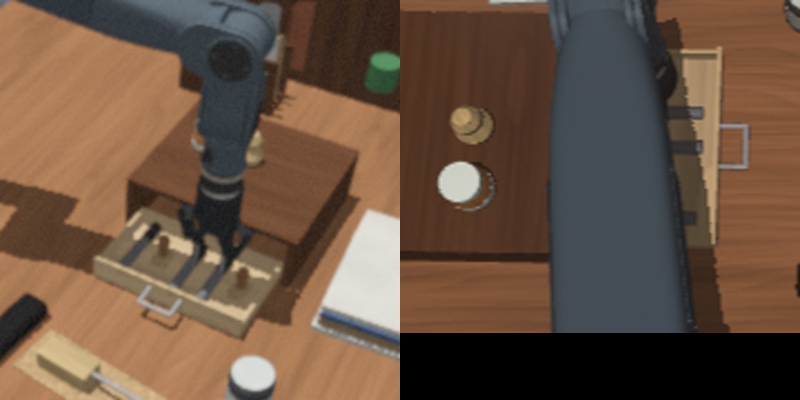

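The scene view shows the fingers straddling marker1 at about (215,270). The rod is flat on the mat. Descending now.

```bash
python3 -m handwheel '{"translation":[[0.1,0,-1],[0.1,0,-2.5],[0.1,0,-3.7],[0.1,0,-4.6],[0.1,0,-5.1],[0.1,0,-5.3],[0.1,0,-5.3]],"angular":[[0,0,0],[0,0,0],[0,0,0],[0,0,0],[0,0,0],[0,0,0],[0,0,0]]}'
python3 -m handwheel '{"translation":[[0,0,0],[0,0,0],[0,0,0],[0,0,0],[0,0,0],[0,0,0]],"angular":[[0,0,0],[0,0,0],[0,0,0],[0,0,0],[0,0,0],[0,0,0]]}' 0 40
```

```text
t: 19.0
position: [610.2, 156.9, 27.6]
tcp_rot: [[0.024, 0.999, 0.024], [1.0, -0.024, 0.003], [0.004, 0.024, -1.0]]
contact_force: [-8.0, -2.2, 34.6]
width: 0.471
finger_force: 2.1
t: 19.6
position: [610.8, 157.7, 27.8]
tcp_rot: [[0.024, 0.999, 0.025], [1.0, -0.024, 0.005], [0.005, 0.025, -1.0]]
contact_force: [-3.6, 0.3, 35.0]
width: 0.211
finger_force: 40.4
```

```bash
python3 -m handwheel '{"translation":[[0,0,0.5],[0,0,1.1],[0,0,1.4]],"angular":[[0,0,0],[0,0,0],[0,0,0]]}'
python3 - <<'E'
from h import *
crop("scene","g2",270,120,120,90,6.5)
for p in [(600,100,31),(600,230,31),(550,100,31),(550,230,31)]: print(((w2px("scene",p)-[270,120])*6.5).round())
E
```

```text
t: 19.9
position: [600.4, 155.6, 28.4]
tcp_rot: [[0.024, 1.0, 0.0], [1.0, -0.024, -0.0], [-0.0, 0.0, -1.0]]
contact_force: [-0.3, -0.6, -0.3]
width: 0.207
finger_force: 39.1
[245. 476.]
[337. 344.]
[170. 446.]
[264. 316.]
```

View pics/g2.png

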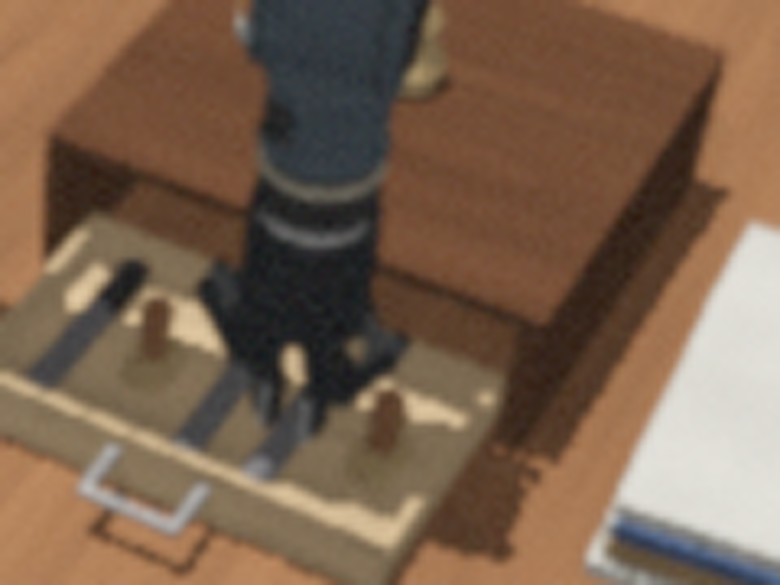

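The outer finger had landed on the stamp's base, close to (380,430). I will open less, go down to the right height and grip again.

```bash
python3 -m handwheel '{"translation":[[0,0,0],[0,0,0],[0,0,0],[0,0,-0.3],[0,0,-0.7],[0,0,-1.1],[0,0,-1.5],[0,0,-1.5]],"angular":[[0,0,0],[0,0,0],[0,0,0],[0,0,0],[0,0,0],[0,0,0],[0,0,0],[0,0,0]]}' 0.33 40
```

```text
t: 20.75
position: [599.6, 155.5, 12.2]
tcp_rot: [[0.024, 1.0, -0.002], [1.0, -0.024, -0.0], [-0.0, -0.002, -1.0]]
contact_force: [0.2, -1.1, 0.6]
width: 0.33
finger_force: 0.0
```

```bash
python3 -m handwheel '{"translation":[[0,0,0.2],[0,0,0.2],[0,0,0.2],[0,0,0.2],[0,0,0.2],[0,0,2],[0,0,5],[0,0,8],[0,0,11],[0,-2,12.5]],"angular":[[0,0,0],[0,0,0],[0,0,0],[0,0,0],[0,0,0],[0,0,0],[0,0,0],[0,0,0],[0,0,0],[0,0,0]]}' 0 50
python3 -m handwheel '{"translation":[[0,-3,0],[0,-7,0],[0,-11.5,0],[0,-16,0],[0.5,-20.5,0],[0.5,-25,0],[1,-29.5,0],[1,-34,0],[1.5,-38.5,0],[1.5,-42,0]],"angular":[[0,0,0],[0,0,0],[0,0,0.02],[0,0,0.04],[0,0,0.06],[0,0,0.08],[0,0,0.1],[0,0,0.12],[0,0,0.15],[0,0,0.17]]}'
python3 -m handwheel '{"translation":[[0,-3,0],[0,-4.5,0],[0.1,-5.2,-1],[0.1,-5.2,-2],[0.1,-5.2,-3],[0.1,-5.2,-3]],"angular":[[0,0,0],[0,0,0],[0,0,0],[0,0,0],[0,0,0],[0,0,0]]}'
python3 - <<'E'
from h import *
a=cv2.resize(arm.snapshot("top")[80:260,240:420,::-1],(400,400),interpolation=2)
b=cv2.resize(arm.snapshot("scene")[180:330,170:350,::-1],(400,333),interpolation=2)
cv2.imwrite("pics/p1.png",np.hstack([a,cv2.copyMakeBorder(b,0,67,0,0,0)]))
E
```

```text
t: 21.75
position: [601.8, 137.5, 141.8]
tcp_rot: [[0.021, 1.0, 0.005], [1.0, -0.021, 0.002], [0.002, 0.005, -1.0]]
contact_force: [0.6, -0.0, 0.2]
width: 0.226
finger_force: 50.3
t: 22.75
position: [615.4, -287.3, 138.1]
tcp_rot: [[-0.145, 0.989, 0.0], [0.989, 0.145, -0.001], [-0.001, 0.0, -1.0]]
contact_force: [0.0, 0.8, -1.5]
width: 0.216
finger_force: 50.3
t: 23.35
position: [615.3, -333.6, 105.0]
tcp_rot: [[-0.147, 0.989, -0.005], [0.989, 0.147, 0.004], [0.004, -0.004, -1.0]]
contact_force: [-1.0, 0.3, -1.3]
width: 0.219
finger_force: 50.3
```

View pics/p1.png

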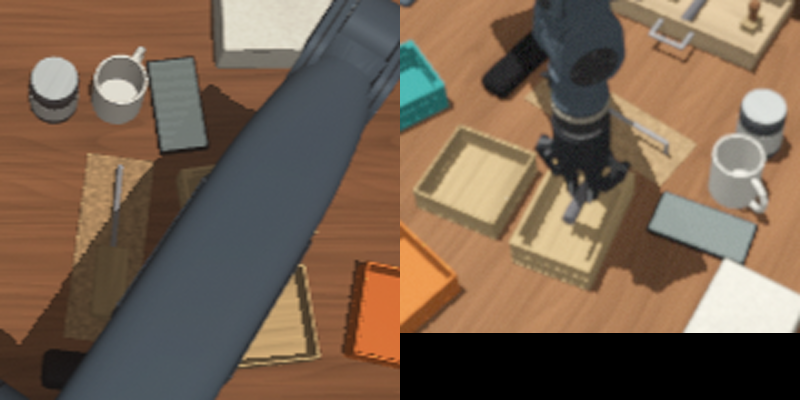

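The basket and box are where I measured them, and the marker is lined up over the basket at (575,205).

```bash
python3 -m handwheel '{"translation":[[0,-0.3,-1.5],[0,-0.3,-3.5],[0,-0.3,-5.2],[0,-0.3,-6.4],[0,-0.3,-7],[0,-0.3,-7.2],[0,-0.3,-7.2]],"angular":[[0,0,0],[0,0,0],[0,0,0],[0,0,0],[0,0,0],[0,0,0],[0,0,0]]}'
python3 -m handwheel '{"translation":[[0,0,0],[0,0,0],[0,0,0],[0,0,0],[0,0,3],[0,0,7],[0,0,10],[0,0,11],[0,0,11]],"angular":[[0,0,0],[0,0,0],[0,0,0],[0,0,0],[0,0,0],[0,0,0],[0,0,0],[0,0,0],[0,0,0]]}' 0.33
```

```text
t: 24.15
position: [616.7, -339.6, 36.6]
tcp_rot: [[-0.146, 0.989, 0.0], [0.989, 0.146, -0.0], [-0.0, 0.0, -1.0]]
contact_force: [-0.4, -0.4, 0.5]
width: 0.218
finger_force: 50.3
t: 25.05
position: [617.8, -340.3, 149.1]
tcp_rot: [[-0.146, 0.989, 0.004], [0.989, 0.146, -0.003], [-0.004, 0.004, -1.0]]
contact_force: [0.1, -0.5, -0.2]
width: 0.326
finger_force: 0.0
```

```bash
python3 -m handwheel '{"translation":[[-0.5,3,0],[-1.5,7,0],[-2.5,11.5,0],[-3.5,16,0],[-4.5,20.5,0],[-5.5,25,0],[-6.5,29.5,0],[-7.5,34,0],[-8.5,38.5,0],[-9.5,42,0]],"angular":[[0,0,0],[0,0,0],[0,0,0],[0,0,0],[0,0,0],[0,0,0],[0,0,0],[0,0,0],[0,0,0],[0,0,0]]}' 0.7 40
python3 -m handwheel '{"translation":[[-0.8,3.5,0],[-1.5,6,0],[-2,8,-1],[-2,8.6,-3],[-2,8.6,-6],[-2,8.6,-9],[-2,8.6,-10],[-2,8.6,-10.5],[-2,8.6,-10.5]],"angular":[[0,0,0],[0,0,0],[0,0,0],[0,0,0],[0,0,0],[0,0,0],[0,0,0],[0,0,0],[0,0,0]]}'
python3 -m handwheel '{"translation":[[0,0,0],[0,0,0],[0,0,0],[0,0,0],[0,0,0],[0,0,0],[0,0,1],[0,0,3],[0,0,5],[0,0,5]],"angular":[[0,0,0],[0,0,0],[0,0,0],[0,0,0],[0,0,0],[0,0,0],[0,0,0],[0,0,0],[0,0,0],[0,0,0]]}' 0 50
python3 - <<'E'
from h import *
a=cv2.resize(arm.snapshot("top")[80:260,240:420,::-1],(400,400),interpolation=2)
b=cv2.resize(arm.snapshot("scene")[110:230,230:380,::-1],(400,320),interpolation=2)
cv2.imwrite("pics/p2.png",np.hstack([a,cv2.copyMakeBorder(b,0,80,0,0,0)]))
E
```

```text
t: 26.05
position: [519.0, 82.9, 143.3]
tcp_rot: [[-0.147, 0.989, -0.005], [0.989, 0.147, 0.0], [0.001, -0.005, -1.0]]
contact_force: [0.9, 1.1, -0.4]
width: 0.699
finger_force: 0.0
t: 26.95
position: [500.8, 166.4, 40.4]
tcp_rot: [[-0.145, 0.989, -0.002], [0.989, 0.145, -0.0], [-0.0, -0.002, -1.0]]
contact_force: [0.6, -0.1, -0.2]
width: 0.697
finger_force: 0.0
t: 27.95
position: [503.6, 167.0, 94.5]
tcp_rot: [[-0.146, 0.989, 0.005], [0.989, 0.146, 0.001], [0.0, 0.006, -1.0]]
contact_force: [-0.0, -0.1, -0.9]
width: 0.24
finger_force: 48.9
```

View pics/p2.png

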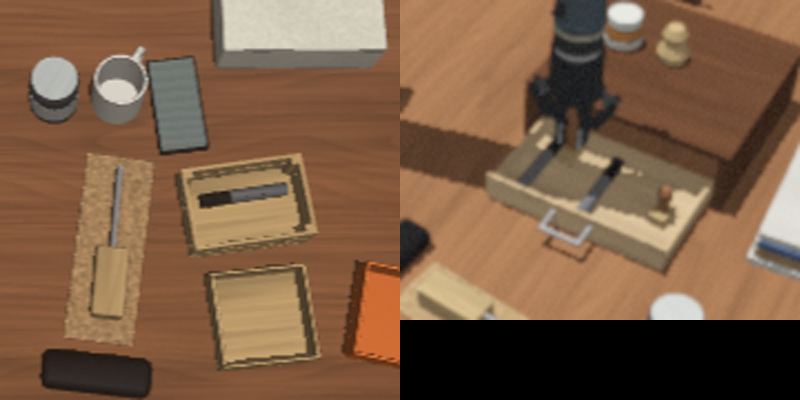

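Marker1 lies in the basket at (243,195), stamp2 is in the grip, and the rod is still on the mat. Next the stamp goes into the box.

```bash
python3 -m handwheel '{"translation":[[-0.5,-3,2],[-1,-7,4],[-2,-11.5,4],[-2.5,-16,4],[-3,-20.5,4],[-4,-25,4],[-5,-29.5,4],[-6,-34,4],[-7,-38.5,4],[-7.3,-42,4]],"angular":[[0,0,0],[0,0,0],[0,0,0],[0,0,0],[0,0,0],[0,0,0],[0,0,0],[0,0,0],[0,0,0],[0,0,0]]}'
python3 -m handwheel '{"translation":[[0,-3,0],[0,-5,0],[0,-6.2,-1],[0,-6.2,-3],[0,-6.2,-5],[0,-6.2,-7],[0,-6.2,-8.5],[0,-6.2,-9.5],[0,-6.2,-9.8],[0,-6.2,-9.8]],"angular":[[0,0,0],[0,0,0],[0,0,0],[0,0,0],[0,0,0],[0,0,0],[0,0,0],[0,0,0],[0,0,0],[0,0,0]]}'
```

```text
t: 29.05
position: [426.4, -255.1, 129.4]
tcp_rot: [[-0.144, 0.99, -0.003], [0.99, 0.144, 0.002], [0.002, -0.002, -1.0]]
contact_force: [0.5, -0.2, -1.7]
width: 0.246
finger_force: 49.0
t: 30.05
position: [428.1, -314.7, 35.4]
tcp_rot: [[-0.146, 0.989, -0.001], [0.989, 0.146, 0.0], [0.001, -0.001, -1.0]]
contact_force: [-4.3, 4.1, 11.3]
width: 0.24
finger_force: 51.8
```

```bash
python3 -m handwheel '{"translation":[[0,0,0],[0,0,0],[0,0,0],[0,0,0],[0,0,1],[0,0,4],[0,0,8],[0,0,11],[0,0,12],[0,0,12]],"angular":[[0,0,0],[0,0,0],[0,0,0],[0,0,0],[0,0,0],[0,0,0],[0,0,0],[0,0,0],[0,0,0],[0,0,0]]}' 0.5
python3 - <<'E'
from h import *
print(px2w("scene",230+264.5/2.667-.5,110+190/2.667-.5,66),px2w("scene",230+258/2.667-.5,110+215/2.667-.5,29))
crop("top","p3",90,110,280,160,2.8)
E
```

```text
t: 31.05
position: [429.7, -316.6, 155.9]
tcp_rot: [[-0.145, 0.989, 0.004], [0.989, 0.145, -0.003], [-0.004, 0.003, -1.0]]
contact_force: [1.0, -0.3, 0.0]
width: 0.501
finger_force: 0.0
[652.45825099 168.82974383  66.        ] [653.83500385 153.0633819   29.        ]
```

View pics/p3.png

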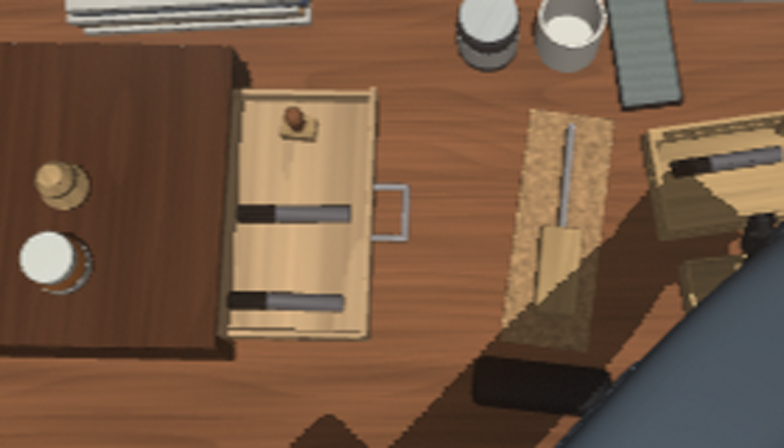

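Stamp1 stands upright at (295,117), and markers 2 and 3 are still in the tray on rows 213 and 301.

```bash
python3 -m handwheel '{"translation":[[1,3,0],[3,7,0],[5,11.5,0],[7,16,0],[9,20.3,0],[11,24.5,0],[13,28.7,0],[15,33,0],[17,37,0],[19,41,0]],"angular":[[0,0,0],[0,0,0],[0,0,0],[0,0,0],[0,0,0],[0,0,0],[0,0,0],[0,0,0],[0,0,0],[0,0,0]]}' 0.7 40
python3 -m handwheel '{"translation":[[2,3.5,0],[3,6,0],[3.5,7,-1],[3.5,7.1,-3],[3.5,7.1,-6],[3.5,7.1,-9],[3.5,7.1,-10.5],[3.5,7.1,-11.3],[3.5,7.1,-11.3]],"angular":[[0,0,0],[0,0,0],[0,0,0],[0,0,0],[0,0,0],[0,0,0],[0,0,0],[0,0,0],[0,0,0]]}'
python3 -m handwheel '{"translation":[[0,0,0],[0,0,0],[0,0,0],[0,0,0],[0,0,0],[0,0,0],[0,0,1],[0,0,4],[0,0,7],[0,0,9]],"angular":[[0,0,0],[0,0,0],[0,0,0],[0,0,0],[0,0,0],[0,0,0],[0,0,0],[0,0,0],[0,0,0],[0,0,0]]}' 0 50
```

```text
t: 32.1
position: [617.4, 96.4, 150.1]
tcp_rot: [[-0.146, 0.989, -0.005], [0.989, 0.146, -0.0], [0.0, -0.005, -1.0]]
contact_force: [0.9, -0.9, 0.0]
width: 0.701
finger_force: 0.0
t: 33.0
position: [652.0, 164.8, 38.3]
tcp_rot: [[-0.145, 0.989, -0.004], [0.989, 0.145, -0.001], [-0.0, -0.004, -1.0]]
contact_force: [-0.0, 0.3, 0.7]
width: 0.699
finger_force: 0.0
t: 34.0
position: [653.7, 165.8, 132.5]
tcp_rot: [[-0.146, 0.989, 0.001], [0.989, 0.146, 0.0], [0.0, 0.001, -1.0]]
contact_force: [1.3, 0.7, -0.3]
width: 0.243
finger_force: 48.9
```

```bash
python3 -m handwheel '{"translation":[[-1,-3,1],[-2.5,-7,2],[-4.5,-11,2],[-6.5,-15.5,2],[-8.5,-20,2],[-10.5,-24.5,2],[-12,-29,2],[-14,-33.5,2],[-15.5,-38,2],[-17,-42,2]],"angular":[[0,0,0],[0,0,0],[0,0,0],[0,0,0],[0,0,0],[0,0,0],[0,0,0],[0,0,0],[0,0,0],[0,0,0]]}'
python3 -m handwheel '{"translation":[[-1.5,-4,0],[-3,-8,0],[-4.4,-10.5,0],[-4.9,-11.7,0],[-4.9,-11.7,-2],[-4.9,-11.7,-5],[-4.9,-11.7,-8],[-4.9,-11.7,-9],[-4.9,-11.7,-9.5],[-4.9,-11.7,-9.5]],"angular":[[0,0,0],[0,0,0],[0,0,0],[0,0,0],[0,0,0],[0,0,0],[0,0,0],[0,0,0],[0,0,0],[0,0,0]]}'
```

```text
t: 35.0
position: [482.1, -256.0, 150.2]
tcp_rot: [[-0.145, 0.989, -0.001], [0.989, 0.145, 0.0], [0.0, -0.0, -1.0]]
contact_force: [0.7, 1.0, -0.1]
width: 0.241
finger_force: 49.0
t: 36.0
position: [434.8, -370.9, 55.5]
tcp_rot: [[-0.146, 0.989, -0.0], [0.989, 0.146, 0.0], [0.0, -0.0, -1.0]]
contact_force: [1.0, 0.3, -0.5]
width: 0.243
finger_force: 49.0
```

```bash
python3 -m handwheel '{"translation":[[0,0,-0.7],[0,0,-1.4],[0,0,-1.9],[0,0,-2],[0,0,-2]],"angular":[[0,0,0],[0,0,0],[0,0,0],[0,0,0],[0,0,0]]}'
python3 -m handwheel '{"translation":[[0,0,0],[0,0,0],[0,0,0],[0,0,0],[0,0,1],[0,0,4],[0,0,8],[0,0,11],[0,0,12],[0,0,12]],"angular":[[0,0,0],[0,0,0],[0,0,0],[0,0,0],[0,0,0],[0,0,0],[0,0,0],[0,0,0],[0,0,0],[0,0,0]]}' 0.5
python3 -m handwheel '{"translation":[[0.5,3,0],[1.5,7,0],[2.5,11.5,0],[3.5,16,0],[4.5,20.5,0],[5.5,25,0],[6.5,29.5,0],[7.5,34,0],[8.5,38.5,0],[10,43,0]],"angular":[[0,0,0],[0,0,-0.05],[0,0,-0.1],[0,0,-0.17],[0,0,-0.17],[0,0,-0.17],[0,0,-0.17],[0,0,-0.17],[0,0,-0.17],[0,0,-0.17]]}' 0.47
python3 -m handwheel '{"translation":[[1,4,0],[1.5,7,0],[1.5,9,-1],[1.5,9.6,-4],[1.5,9.6,-7],[1.5,9.6,-9.5],[1.5,9.6,-11],[1.5,9.6,-11],[1.5,9.6,-11]],"angular":[[0,0,0],[0,0,0],[0,0,0],[0,0,0],[0,0,0],[0,0,0],[0,0,0],[0,0,0],[0,0,0]]}'
```

```text
t: 36.5
position: [434.6, -371.5, 35.6]
tcp_rot: [[-0.145, 0.989, 0.0], [0.989, 0.145, -0.0], [-0.0, 0.0, -1.0]]
contact_force: [-0.5, 0.1, 0.6]
width: 0.241
finger_force: 49.2
t: 37.5
position: [435.6, -372.7, 158.2]
tcp_rot: [[-0.145, 0.989, 0.004], [0.989, 0.145, -0.004], [-0.004, 0.003, -1.0]]
contact_force: [0.2, -0.8, -0.4]
width: 0.497
finger_force: 0.0
t: 38.5
position: [532.8, 60.5, 152.9]
tcp_rot: [[0.024, 1.0, -0.004], [1.0, -0.024, -0.0], [-0.0, -0.004, -1.0]]
contact_force: [0.2, -0.0, 0.0]
width: 0.468
finger_force: 0.0
t: 39.4
position: [549.1, 154.4, 44.9]
tcp_rot: [[0.024, 1.0, -0.001], [1.0, -0.024, -0.0], [-0.0, -0.001, -1.0]]
contact_force: [0.2, -1.0, 0.4]
width: 0.465
finger_force: 0.0
```

```bash
python3 -m handwheel '{"translation":[[0,0,-1],[0,0,-2],[0,0,-2.8],[0,0,-3.1],[0,0,-3.1]],"angular":[[0,0,0],[0,0,0],[0,0,0],[0,0,0],[0,0,0]]}'
python3 -m handwheel '{"translation":[[0,0,0],[0,0,0],[0,0,0],[0,0,0],[0,0,0],[0,0,0],[0,0,2],[0,0,5.5],[0,0,9],[0,-1,11.5]],"angular":[[0,0,0],[0,0,0],[0,0,0],[0,0,0],[0,0,0],[0,0,0],[0,0,0],[0,0,0],[0,0,0],[0,0,0]]}' 0 50
python3 -m handwheel '{"translation":[[0,-3,0],[0,-7,0],[0,-11.5,0],[0.5,-16,0],[0.5,-20.5,0],[1,-25,0],[1,-29.5,0],[1.5,-34,0],[2,-38.5,0],[2.4,-42.5,0]],"angular":[[0,0,0],[0,0,0],[0,0,0.02],[0,0,0.04],[0,0,0.06],[0,0,0.08],[0,0,0.1],[0,0,0.12],[0,0,0.15],[0,0,0.17]]}'
python3 -m handwheel '{"translation":[[0,-3,0],[0,-5,0],[0,-6.1,-1],[0,-6.1,-3],[0,-6.1,-5.5],[0,-6.1,-8],[0,-6.1,-9],[0,-6.1,-9.3],[0,-6.1,-9.3]],"angular":[[0,0,0],[0,0,0],[0,0,0],[0,0,0],[0,0,0],[0,0,0],[0,0,0],[0,0,0],[0,0,0]]}'
```

```text
t: 39.9
position: [548.7, 154.5, 13.4]
tcp_rot: [[0.024, 1.0, -0.002], [1.0, -0.024, -0.0], [-0.0, -0.002, -1.0]]
contact_force: [-0.8, -0.7, -0.8]
width: 0.471
finger_force: 0.0
t: 40.9
position: [549.3, 145.4, 130.7]
tcp_rot: [[0.022, 1.0, 0.0], [1.0, -0.022, 0.001], [0.001, 0.0, -1.0]]
contact_force: [-0.3, -0.3, -0.8]
width: 0.216
finger_force: 49.5
t: 41.9
position: [573.0, -282.6, 128.7]
tcp_rot: [[-0.146, 0.989, -0.001], [0.989, 0.146, 0.0], [0.0, -0.001, -1.0]]
contact_force: [0.2, -0.0, -0.7]
width: 0.218
finger_force: 49.5
t: 42.8
position: [573.4, -340.9, 36.1]
tcp_rot: [[-0.146, 0.989, -0.001], [0.989, 0.146, 0.0], [0.001, -0.0, -1.0]]
contact_force: [-0.6, -0.1, 0.7]
width: 0.213
finger_force: 49.5
```

```bash
python3 -m handwheel '{"translation":[[0,0,0],[0,0,0],[0,0,0],[0,0,0],[0,0,3],[0,0,7],[0,0,10],[0,0,11],[0,0,11]],"angular":[[0,0,0],[0,0,0],[0,0,0],[0,0,0],[0,0,0],[0,0,0],[0,0,0],[0,0,0],[0,0,0]]}' 0.33
python3 -m handwheel '{"translation":[[-0.5,3,0],[-1.5,7,0],[-2.5,11.5,0],[-3.5,16,0],[-4.5,20.5,0],[-5.5,25,0],[-6.5,29.5,0],[-7.5,34,0],[-8.5,38.3,0],[-10,42.5,0]],"angular":[[0,0,0],[0,0,-0.05],[0,0,-0.1],[0,0,-0.17],[0,0,-0.17],[0,0,-0.17],[0,0,-0.17],[0,0,-0.17],[0,0,-0.17],[0,0,-0.17]]}'
python3 -m handwheel '{"translation":[[-1,4,0],[-2,7,0],[-2.6,7.8,-1],[-2.6,7.8,-4],[-2.6,7.8,-7],[-2.6,7.8,-9],[-2.6,7.8,-9.5],[-2.6,7.8,-9.5]],"angular":[[0,0,0],[0,0,0],[0,0,0],[0,0,0],[0,0,0],[0,0,0],[0,0,0],[0,0,0]]}'
python3 - <<'E'
from h import *
a=cv2.resize(arm.snapshot("top")[80:260,240:420,::-1],(400,400),interpolation=2)
b=cv2.resize(arm.snapshot("scene")[110:230,230:380,::-1],(400,320),interpolation=2)
cv2.imwrite("pics/p4.png",np.hstack([a,cv2.copyMakeBorder(b,0,80,0,0,0)]))
E
```

```text
t: 43.7
position: [574.7, -342.4, 149.0]
tcp_rot: [[-0.145, 0.989, 0.004], [0.989, 0.146, -0.003], [-0.004, 0.004, -1.0]]
contact_force: [-0.3, -0.7, -0.3]
width: 0.329
finger_force: 0.0
t: 44.7
position: [471.5, 85.2, 143.5]
tcp_rot: [[0.024, 1.0, -0.004], [1.0, -0.024, 0.0], [-0.0, -0.004, -1.0]]
contact_force: [0.0, -0.4, -0.0]
width: 0.336
finger_force: 0.0
t: 45.5
position: [445.5, 160.5, 48.8]
tcp_rot: [[0.025, 1.0, -0.005], [1.0, -0.025, -0.001], [-0.001, -0.005, -1.0]]
contact_force: [0.2, -0.2, 0.8]
width: 0.33
finger_force: 0.0
```

View pics/p4.png

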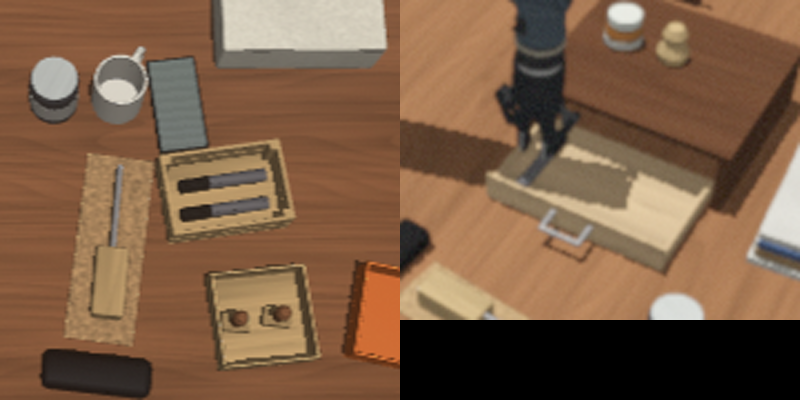

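The basket was knocked to about (227,190), a shift of roughly 3 cm. It still holds both markers, and the box holds both stamps upright. I will remeasure the basket and grasp marker3.

```bash
python3 -m handwheel '{"translation":[[0.1,0,-1],[0.1,0,-2],[0.1,0,-3],[0.1,0,-3.5],[0.1,0,-3.5]],"angular":[[0,0,0],[0,0,0],[0,0,0],[0,0,0],[0,0,0]]}'
python3 - <<'E'
from h import *
f=lambda U,V,z:cp("top",240,80,400/180,U,V,z)[:2]
q=np.array([f(*p,55) for p in[(159,156),(283,141),(295,218),(168,241)]]);e=q[1]-q[0]+q[2]-q[3]
print(q.round().tolist(),q.mean(0).round(),np.degrees(np.arctan2(e[1],e[0])),np.linalg.norm(e)/2)
for p in[(181,186),(266,176),(182,214),(268,204)]:print(f(*p,25).round())
E
```

```text
t: 46.1
position: [447.2, 161.3, 14.8]
tcp_rot: [[0.024, 1.0, -0.003], [1.0, -0.024, -0.001], [-0.001, -0.003, -1.0]]
contact_force: [0.6, -0.4, -0.2]
width: 0.33
finger_force: 0.0
[[661.0, -205.0], [683.0, -384.0], [568.0, -395.0], [536.0, -213.0]] [ 612. -299.] -81.35396400551113 182.6605272170135
[ 625. -239.]
[ 640. -364.]
[ 583. -239.]
[ 597. -365.]
```

```bash
python3 -m handwheel '{"translation":[[0,0,-0.1],[0,0,-0.1],[0,0,-0.1],[0,0,-0.1],[0,0,-0.1],[0,0,-0.1],[0,0,2],[0,0,5.5],[0,0,9],[0,-1,11.5]],"angular":[[0,0,0],[0,0,0],[0,0,0],[0,0,0],[0,0,0],[0,0,0],[0,0,0],[0,0,0],[0,0,0],[0,0,0]]}' 0 50
python3 -m handwheel '{"translation":[[1,-3,0],[2.5,-7,0],[4,-11.5,0],[5.5,-16,0],[7,-20,0],[8.5,-24,0],[10,-28,0],[11.5,-32,0],[13.5,-36,0],[15,-40,0]],"angular":[[0,0,0],[0,0,0],[0,0,0.02],[0,0,0.04],[0,0,0.06],[0,0,0.08],[0,0,0.1],[0,0,0.12],[0,0,0.14],[0,0,0.15]]}'
python3 -m handwheel '{"translation":[[1,-3,0],[1.4,-5.3,0],[1.4,-6.1,-1],[1.4,-6.1,-3],[1.4,-6.1,-5.5],[1.4,-6.1,-8],[1.4,-6.1,-9],[1.4,-6.1,-9.2],[1.4,-6.1,-9.2]],"angular":[[0,0,0],[0,0,0],[0,0,0],[0,0,0],[0,0,0],[0,0,0],[0,0,0],[0,0,0],[0,0,0]]}'
```

```text
t: 47.1
position: [448.5, 152.2, 132.8]
tcp_rot: [[0.022, 1.0, 0.001], [1.0, -0.022, 0.001], [0.001, 0.001, -1.0]]
contact_force: [0.6, -0.4, 0.1]
width: 0.22
finger_force: 49.4
t: 48.1
position: [599.1, -250.2, 131.0]
tcp_rot: [[-0.126, 0.992, 0.0], [0.992, 0.126, 0.0], [0.0, 0.0, -1.0]]
contact_force: [-0.0, 0.8, 1.0]
width: 0.216
finger_force: 49.5
t: 49.0
position: [612.5, -308.9, 39.9]
tcp_rot: [[-0.126, 0.992, 0.0], [0.992, 0.126, -0.0], [-0.0, 0.0, -1.0]]
contact_force: [-1.2, -1.1, 1.3]
width: 0.22
finger_force: 50.8
```

```bash
python3 -m handwheel '{"translation":[[0,0,0],[0,0,0],[0,0,0],[0,0,0],[0,0,3],[0,0,7],[0,0,10],[0,0,11],[0,0,11]],"angular":[[0,0,0],[0,0,0],[0,0,0],[0,0,0],[0,0,0],[0,0,0],[0,0,0],[0,0,0],[0,0,0]]}' 0.33
python3 -m handwheel '{"translation":[[-0.5,2,0],[-1.5,6,0],[-2.5,10.5,0],[-3.5,15,0],[-4.5,19.5,0],[-5.3,24,0],[-6,28,0],[-6.3,30.5,0],[-6.3,31.4,0],[-6.3,31.4,0]],"angular":[[0,0,0],[0,0,0],[0,0,0],[0,0,-0.05],[0,0,-0.1],[0,0,-0.15],[0,0,-0.15],[0,0,-0.15],[0,0,-0.15],[0,0,-0.15]]}' 0
python3 - <<'E'
from h import *
crop("top","p5",90,90,330,180,2.4)
E
```

```text
t: 49.9
position: [613.7, -310.2, 151.8]
tcp_rot: [[-0.126, 0.992, 0.004], [0.992, 0.126, -0.002], [-0.003, 0.004, -1.0]]
contact_force: [0.4, 0.9, -0.1]
width: 0.33
finger_force: 0.0
t: 50.9
position: [548.4, 5.5, 147.2]
tcp_rot: [[0.022, 1.0, -0.003], [1.0, -0.022, 0.0], [-0.0, -0.003, -1.0]]
contact_force: [0.0, -0.1, 0.4]
width: -0.003
finger_force: 0.0
```

View pics/p5.png

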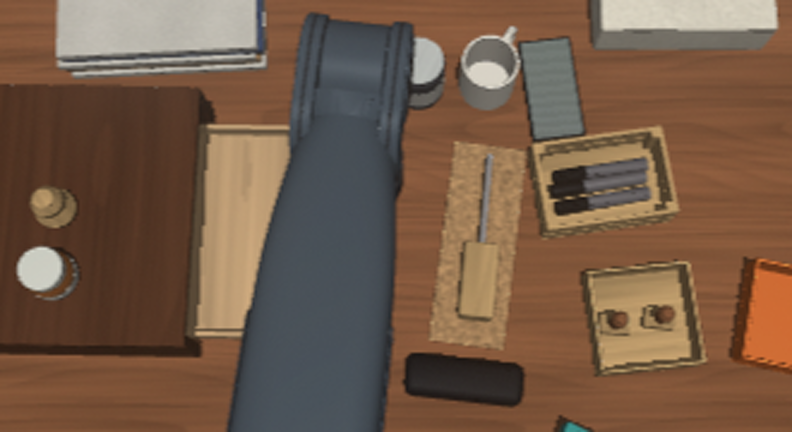

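All three markers are in the basket at (605,185), both stamps in the box, and the rod is flat on the mat. Now I push the tray back by its loop with the closed fingers.

```bash
python3 -m handwheel '{"translation":[[0,-0.5,-2],[0,-0.5,-5],[0,-0.5,-8],[0,-0.5,-10.5],[0,-0.5,-11.7],[0,-0.5,-12.1],[0,-0.5,-12.1]],"angular":[[0,0,0],[0,0,0],[0,0,0],[0,0,0],[0,0,0],[0,0,0],[0,0,0]]}'
python3 -m handwheel '{"translation":[[0,0.5,0],[0,1.2,0],[0,2,0],[0,2.8,0],[0,3.6,0],[0.1,4.6,0],[0.1,5.6,0],[0.1,6.6,0],[0.1,7.6,0],[0.2,8.6,0]],"angular":[[0,0,0],[0,0,0],[0,0,0],[0,0,0],[0,0,0],[0,0,0],[0,0,0],[0,0,0],[0,0,0],[0,0,0]]}'
python3 -m handwheel '{"translation":[[0,1,0],[0,2,0],[0,3,0],[0,4,0],[0.1,5,0],[0.1,6,0],[0.1,6.8,0],[0.1,7.4,0],[0.2,7.8,0],[0.2,7.8,0]],"angular":[[0,0,0],[0,0,0],[0,0,0],[0,0,0],[0,0,0],[0,0,0],[0,0,0],[0,0,0],[0,0,0],[0,0,0]]}'
```

```text
t: 51.65
position: [549.5, -1.2, 28.2]
tcp_rot: [[0.025, 1.0, -0.0], [1.0, -0.025, -0.0], [-0.0, -0.0, -1.0]]
contact_force: [-0.3, -0.2, 0.1]
width: 0.002
finger_force: 0.0
t: 52.65
position: [551.3, 86.4, 28.3]
tcp_rot: [[0.024, 1.0, -0.0], [1.0, -0.024, -0.0], [-0.0, -0.0, -1.0]]
contact_force: [-0.3, -3.0, 1.4]
width: -0.002
finger_force: 1.3
t: 53.65
position: [552.8, 164.7, 27.9]
tcp_rot: [[0.023, 1.0, -0.001], [1.0, -0.023, 0.002], [0.001, -0.002, -1.0]]
contact_force: [0.2, -0.2, -0.5]
width: 0.001
finger_force: 0.0
```

Backing off, then a last look from clear of the scene.

```bash
python3 -m handwheel '{"translation":[[0,-1,0],[0,-3,0],[0,-6,2],[0,-9,6],[0,-9,11],[0,-9,15],[-3,-9,17],[-7,-9,17],[-11,-9,17],[-15,-9,17]],"angular":[[0,0,0],[0,0,0],[0,0,0],[0,0,0],[0,0,0],[0,0,0],[0,0,0],[0,0,0],[0,0,0],[0,0,0]]}'
python3 -m handwheel '{"translation":[[-2,2,0],[-4,5,0],[-6,9,0],[-8,13,0],[-10,17,0],[-11,20,0],[-12,22,0],[-12,22,0]],"angular":[[0,0,0],[0,0,0],[0,0,0],[0,0,0],[0,0,0],[0,0,0],[0,0,0],[0,0,0]]}'
python3 - <<'E'
from h import *
crop("top","f1",70,100,330,190,2.4)
E
```

```text
t: 54.65
position: [402.0, 73.1, 198.3]
tcp_rot: [[0.025, 1.0, 0.0], [1.0, -0.025, 0.001], [0.001, 0.0, -1.0]]
contact_force: [-0.3, 0.5, 0.6]
width: 0.002
finger_force: 0.0
t: 55.45
position: [282.2, 295.0, 198.0]
tcp_rot: [[0.02, 1.0, -0.001], [1.0, -0.02, 0.001], [0.001, -0.001, -1.0]]
contact_force: [0.9, -1.0, -0.6]
width: 0.004
finger_force: 0.0
```

View pics/f1.png

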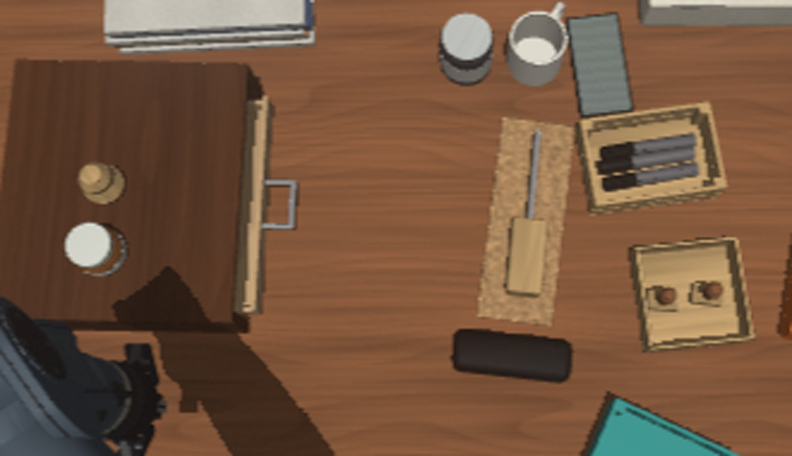

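```bash
python3 - <<'E'
from h import *
print(cp("top",70,100,2.4,297,205,38),cp("top",70,100,2.4,265,130,51))
E
```

```text
[550.95264918 170.83298199  38.        ] [650.60010883 214.33108483  51.        ]
```

The loop's outer end is at y = 171 and the panel at y = 214, about 10 mm out from the shelf's edge, so it is within tolerance. Everything else is in place, so I hand in the job.

```bash
python3 -c "
from workcell import arm
print(arm.close_job())"
```

```text
the job is handed in; nothing more can be done
None
```

I handed the job in at about 55 s; no verdict came back. In the last picture all three markers are in the slatted basket, both stamps are in the square box, the rod is flat on the mat with its hook down, the tray's front panel is about 10 mm out from the shelf's edge, and nothing else on the table looks disturbed.

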